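Flip a repair tray's status flag to tested

TASK

The graphics card has passed its test: flip the status flag on the front of its tray all the way over its hinge, so that it lies flat on the other side and shows the tick instead of the bar. Get a fingertip under the flag and push it over gently; do not pinch it, and do not shove or lift the tray. Leave the other tray's flag and everything else as they are.

Things in the scene. Friction and masses are not known exactly. Their poses are not given: they have to be found in the camera images.
- tray_card: loose black plastic job tray, open on top, with the graphics card in it: 200 mm (x) x 280 mm (y) x 65 mm high, walls and floor 5 mm, about 0.9 kg empty; origin at the centre of its underside. Its front wall (-x side) roughly faces the robot and carries the flip-over status flag along its top edge
- flag_card (a joint): hinge angle of the graphics card tray's flag, rad: 0 = flat towards the tray's +y, plain-bar face up; pi/2 = upright; pi = flat towards the tray's -y, tick face up. Stops at 0 and pi. Steady hinge friction, 0.03 N m (about 0.5 N at the tab), holds the 35 g flag wherever it is left, also short of flat
- flag_card_pin (a point): middle of the hinge pin of the graphics card tray's flag: 127 mm in front (-x) of the tray's centre, 73 mm above the bench; the pin runs along the tray's x. Its front ear ends 30 mm in front of this point, 12 mm wide, 7 mm above it
- flag_card_tab (a point): centre of the finger tab at the flag's free end, mid-thickness, 80 mm from the pin. Flag: white plastic plate 4 mm thick, 50 mm wide (25 mm each side of this point along the pin) out to 80 mm from the pin, then a half-round tab, radius 14, to 94 mm. Its y points from pin to tab, x along the pin as the tray's x, z out of the bar face
- flag_card_ledge (a point): middle of the top of the fixed aluminium ledge under the graphics card tray's flag, on the front wall's outside, 67 mm above the bench: 124 mm long (tray's y), 22 mm out from the wall, but 58 mm out in the middle 22 mm (hinge). A flat flag's underside is 71 mm up; the front 30 mm of its width, and all of it past 62 mm from the pin, overhang with free space below
- tray_board: loose black plastic job tray, open on top, with the mainboard in it: 200 mm (x) x 280 mm (y) x 65 mm high, walls and floor 5 mm, about 0.9 kg empty; origin at the centre of its underside. Its front wall (-x side) roughly faces the robot and carries the flip-over status flag along its top edge
- flag_board (a joint): hinge angle of the mainboard tray's flag, rad: 0 = flat towards the tray's +y, plain-bar face up; pi/2 = upright; pi = flat towards the tray's -y, tick face up. Stops at 0 and pi. Steady hinge friction, 0.03 N m (about 0.5 N at the tab), holds the 35 g flag wherever it is left, also short of flat
- flag_board_pin (a point): middle of the hinge pin of the mainboard tray's flag: 127 mm in front (-x) of the tray's centre, 73 mm above the bench; the pin runs along the tray's x. Its front ear ends 30 mm in front of this point, 12 mm wide, 7 mm above it
- flag_board_tab (a point): centre of the finger tab at the flag's free end, mid-thickness, 80 mm from the pin. Flag: white plastic plate 4 mm thick, 50 mm wide (25 mm each side of this point along the pin) out to 80 mm from the pin, then a half-round tab, radius 14, to 94 mm. Its y points from pin to tab, x along the pin as the tray's x, z out of the bar face
- flag_board_ledge (a point): middle of the top of the fixed aluminium ledge under the mainboard tray's flag, on the front wall's outside, 67 mm above the bench: 124 mm long (tray's y), 22 mm out from the wall, but 58 mm out in the middle 22 mm (hinge). A flat flag's underside is 71 mm up; the front 30 mm of its width, and all of it past 62 mm from the pin, overhang with free space below
- graphics_card: the graphics card lying loose in its tray, fan up: 170 mm (y) x 100 mm (x) x 38 mm, green circuit board under a grey cooler with one round black 80 mm fan and a steel bracket at one end; origin at the centre of its underside
- mainboard: the bare square computer mainboard lying loose in the other tray: 170 x 170 mm, up to 36 mm high at the steel connector block, no fan; origin at the centre of its underside
- screwdriver: screwdriver with a red handle, 190 mm long, 26 mm thick at the handle, lying on the bench between robot and trays; origin under its middle, x along it
- screw_dish: round steel dish with a few screws, 84 mm across the rim, 26 mm high, on the bench between robot and trays; origin at the centre of its underside

How it is judged (in metres and radians):
At the end, for the whole second after the job is handed in: the graphics card's flag lies flat on its other side, tick up (hinge angle over 3.0 rad, i.e. within about 8 degrees of the stop), at rest; its tray stands on the bench within 30 mm of where it was; the other tray's flag is within 20 mm of where it was (value of joint flag_card above 3 rad and velocity of joint flag_card below 0.1 rad/s and linear speed of tray_card below 0.02 m/s and height (world z) of tray_card below 0.005 m and distance of tray_card from where it was at the start of the episode below 0.03 m and distance of flag_board_tab from where it was at the start of the episode below 0.02 m); the robot touches nothing.
It fails at once if the graphics card's tray or its flag is squeezed, pinched or pushed hard (over 30 N from the fingers) (contact force between the fingers and tray_card above 30 N).
It fails at once if the graphics card's tray is shoved (over 30 mm), lifted or tipped (distance of tray_card from where it was at the start of the episode above 0.03 m or height (world z) of tray_card above 0.012 m or angle between tray_card's own z axis and vertical above 0.1 rad).
It fails at once if the other tray or its flag is moved (over 20 mm) (distance of any of tray_board, flag_board_tab from where it was at the start of the episode above 0.02 m).
It fails at once if the graphics card or the mainboard is moved in its tray or lifted (over 40 mm) (distance of any of graphics_card, mainboard from where it was at the start of the episode above 0.04 m).
It fails at once if the screwdriver or the screw dish is moved (over 25 mm) (distance of any of screwdriver, screw_dish from where it was at the start of the episode above 0.025 m).
It also fails if it takes over 42 s, if anything falls off the work surface, if the arm or the gripper's body presses on something with over 40 N, if the wrist force passes 120 N, or if a joint passes its speed limit or range.

ROBOT

A 7-joint arm with a two-finger parallel gripper is mounted at the origin on the work surface. World frame = base frame: x ahead of the robot, y to its left, z up, the work surface at z = 0. Lengths are in mm, angles in rad, forces in N, time in s.
With the tool pointing down it reaches from about 350 to 775 mm from the base axis. Payload 3.1 kg.
Tool frame: the origin (TCP) lies midway between the tips of the shut fingers; the grasp point (between the pads) lies 19 mm behind it; z points along the fingers, y is the line along which they close (so a half turn about z gives the same grasp; the last joint's range is limited). The gripper opens to 85 mm and grips with 20 to 120 N. Pads are 22 mm wide; open, the fingers measure 114 mm over their backs; the gripper's body (76 mm by 85 mm) begins 54 mm behind the grasp point. The pads swing forward as they close: fully open they stand 13 mm farther back than shut.
Start: joints at [1.304, 0.311, 0.014, 1.512, -0.004, 1.319, -0.027], TCP at [122.634, -536.17, 231.304] pointing down, gripper open.
Joint ranges: [-2.7, 2.7], [-0.3, 1.91], [-1.27, 1.3], [0.12, 2.57], [-1.44, 4.58], [0.2, 2.03], [-3.05, 3.05]. Speed limits (rad/s): [2.79, 2.79, 3.14, 3.14, 3.14, 3.14, 3.14].

INTERFACE

Orientations are given as a rotation vector (axis times angle).
In Python, from bench import manip gives the robot as it stands. The module is installed in compiled form; this text tells all that it offers.
- The arm moves only by the tool jog_arm, never from a script. Its arguments are lists of equal length, an entry for each row: "travel": the shift along the tool's x, y, z in mm, a list of three; "rot": the turn, a rotation vector about the tool's x, y, z in degrees, a list of three. A call has 1 to 10 rows; each row shifts and turns the commanded pose from where the row before left it, along the tool's axes as they then stand; what a row does not reach is not made up. A row lasts 1/8 s, in which the tool goes at most 62.5 mm and 10.7 degrees, less where a joint would pass 70% of its speed; a pose out of reach is approached as far as the arm can. A call with a gripper value outside its range is refused whole. "fingers" is the closure, from -1 (fully open) to 1 (shut), set as the call begins (left out, the last holds). The fingers move at their own pace and stop on an object; "newtons" is the grip in N (left out, the last holds). Time passes only in rows, so rows that do not move let the fingers close. It gives the time, the measured TCP pose, the force, the opening and the grip force at its end, in the units of the state.
- manip.read_state(): the state, without advancing time (a new reading comes with each control period).
- manip.read_camera(name): name is "scene" or "side" or "wrist"; returns a dict with "image" (400x640x3 uint8, red, green, blue), "fovy" (degrees; the focal length in pixels is half the picture's height over the tangent of half this angle, whatever the lens; pixels are square), "cx", "cy" (the principal point, pixels), "world_to_cam" (4x4, takes a point from world to camera coordinates); the wrist camera has in their place "mount" (4x4, takes a point from camera to tool coordinates, whose origin is the TCP and whose axes are the flange's). Camera axes: x right, y down, z forward; pixel columns grow to the right and rows downward; lengths in mm; the calibration is good to about 2 mm. A picture is of the moment at which its call begins: read the wrist's pose just before it. There is no depth.
- manip.hand_in(): hands the job in; it is judged then, once.
The state is a dict: "t": time; "q": joint angles; "joint_vel": joint speeds; "joint_efforts": joint torques, N m; "ee_pos": TCP position; "ee_rot": TCP orientation; "wrist_force": force on the tool from outside, world axes, zero at the start; "ft_torque": the same for the moment, N m; "opening": finger opening in mm; "grasp_force": force on a finger pad.
Only numpy, scipy, OpenCV 4.12 (cv2) and the standard library are available. Lean on these libraries where they do the work, as an engineer would, in place of code of your own. Each camera call takes 0.05 s, during which the arm holds its last target. There are 200 camera calls.

## Working session

There is one attempt and no reset: what is moved stays moved. The work goes in short steps, Python scripts to look and compute and a tool call to move; the robot and the scene stay as the last step left them, time stands still between calls to the robot, and variables do not carry over. Pictures are saved under pics/ and viewed, at most 10 in all, crops included, and the job is handed in when it is done.

Besides the shell and the picture viewer there is one more tool, called after ">>>" by a JSON object that holds its "op" and its "data". jog_arm: Moves the arm, as the interface text tells. Its arguments: {"type":"object","properties":{"travel":{"type":"array","items":{"type":"array","items":{"type":"number"}}},"rot":{"type":"array","items":{"type":"array","items":{"type":"number"}}},"fingers":{"type":"number"},"newtons":{"type":"number"}},"required":["travel","rot"]}

```bash
mkdir -p pics
python3 - <<'E'
from bench import manip
import cv2,numpy as np,pickle
s=manip.read_state();print(s)
for n in("scene","side"):
    c=manip.read_camera(n);cv2.imwrite(f"pics/{n}0.png",c["image"][:,:,::-1]);pickle.dump(c,open(f"{n}.pkl","wb"))
    print(n,c["fovy"],c["cx"],c["cy"],np.round(c["world_to_cam"],3).tolist())
E
```

```text
{'t': 0.0, 'q': array([ 1.30430853,  0.31173465,  0.01399726,  1.51308148, -0.00440445,
        1.31916474, -0.02721964]), 'joint_vel': array([-0.00171258,  0.00016937, -0.00077464, -0.00011972,  0.00124607,
        0.00164304,  0.00105843]), 'joint_efforts': array([ 7.57377256e-04, -3.79906297e+01,  1.46093499e-01, -2.30586058e+01,
        1.19577165e-02,  1.36554177e-02,  9.08220187e-06]), 'ee_pos': array([ 122.44251707, -535.44991466,  230.206276  ]), 'ee_rot': array([-3.11944619e+00, -3.52170960e-01,  5.61346144e-04]), 'wrist_force': array([-0.5568369 ,  0.08107726,  0.35658548]), 'ft_torque': array([0.02593595, 0.01925754, 0.00897944]), 'grasp_force': 0.0, 'opening': 85.20923195952864}
scene 42.32176300325767 316.5996061472059 194.30013431118505 [[0.165, 0.986, 0.007, -130.11], [0.82, -0.133, -0.557, -414.753], [-0.548, 0.098, -0.831, 1388.193], [0.0, 0.0, 0.0, 1.0]]
side 46.748092094439166 316.1621368695796 197.82390362248356 [[-0.984, -0.18, 0.005, 538.417], [-0.14, 0.745, -0.652, 120.169], [0.114, -0.642, -0.758, 973.27], [0.0, 0.0, 0.0, 1.0]]
```

View pics/scene0.png

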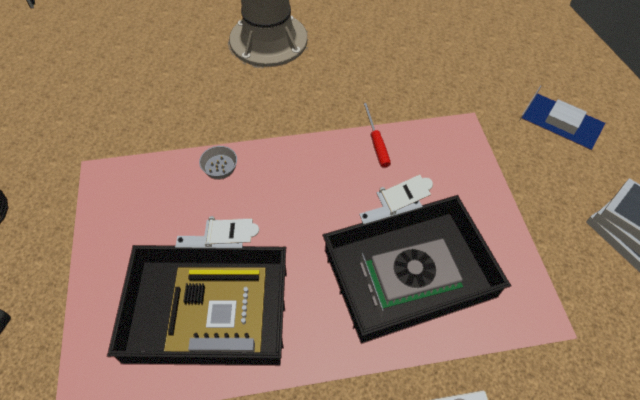

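View pics/side0.png

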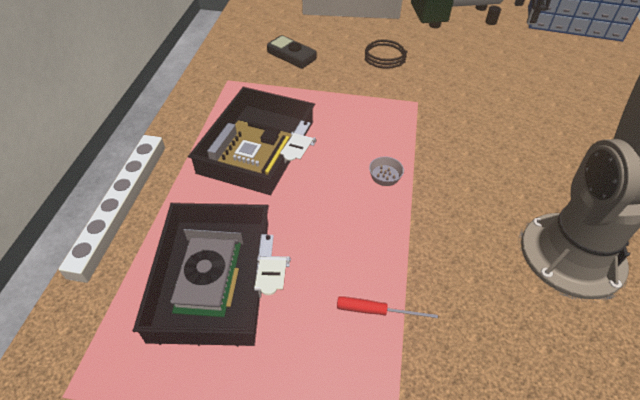

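The scene view shows the card tray at right, front corners near (325,238) and (462,200), flag plate at about (405,193) with its tab at (428,184). In the side view the flag is at (270,273). I'll enlarge both.

Run:
```python
import cv2
a=cv2.imread("pics/scene0.png")[160:280,315:475];cv2.imwrite("pics/c1.png",cv2.resize(a,None,fx=5,fy=5,interpolation=cv2.INTER_CUBIC))
a=cv2.imread("pics/side0.png")[200:350,130:330];cv2.imwrite("pics/c2.png",cv2.resize(a,None,fx=4,fy=4,interpolation=cv2.INTER_CUBIC))
```

```text
(no output)
```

View pics/c1.png

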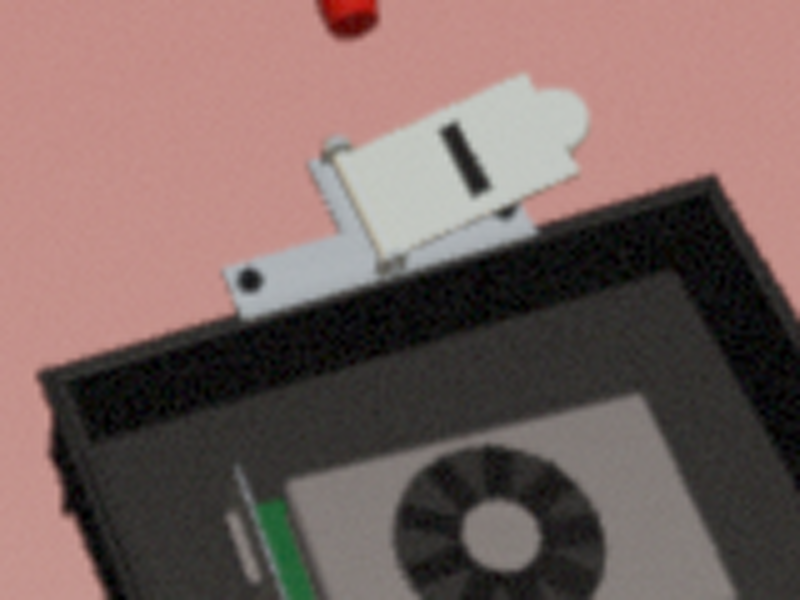

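View pics/c2.png

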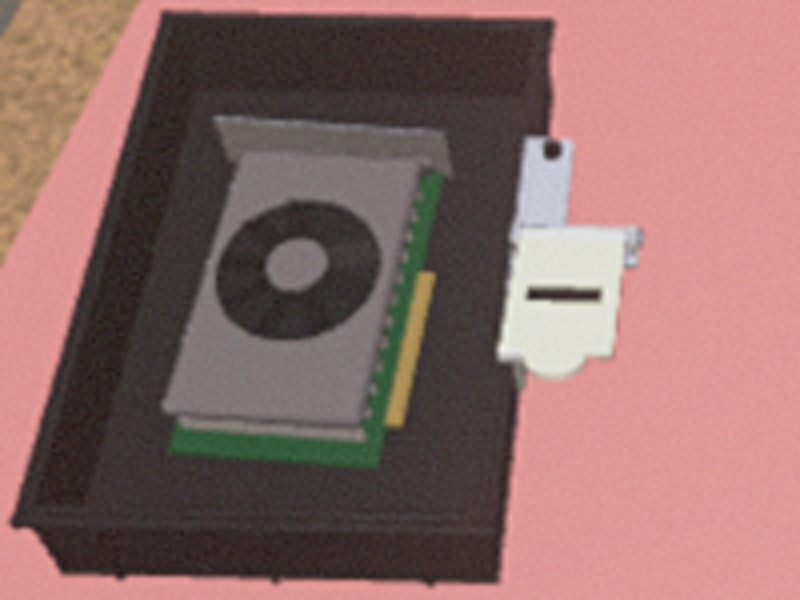

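Crop 1 shows the flag's outer corners at crop (530,75) and (578,178), the tab end at (590,118) and the front wall corners at (40,372) and (715,180). Crop 2 has the same flag corners at (615,357), (498,358), with the tab end at (553,380).

```bash
cat > h.py <<'E'
import numpy as np,pickle
from scipy.spatial.transform import Rotation as R
def ray(c,u,v,z):
    f=200/np.tan(np.radians(c["fovy"]/2));M=c["world_to_cam"];Rm=M[:3,:3];o=-Rm.T@M[:3,3]
    d=Rm.T@np.array([(u-c["cx"])/f,(v-c["cy"])/f,1]);return o+d*(z-o[2])/d[2]
E
python3 - <<'E'
from h import *
S=pickle.load(open("scene.pkl","rb"));D=pickle.load(open("side.pkl","rb"))
for n,u,v,z in[("FO",530,75,75),("BO",578,178,75),("tab",588,118,75),("FH",335,152,75),("BH",383,262,75),("wallL",40,372,65),("wallR",715,180,65),("drv",348,38,13)]:
    print(n,ray(S,315+u/5,160+v/5,z).round(1))
for n,u,v,z in[("FO",615,357,75),("BO",498,358,75),("tab",553,380,75),("FH",625,235,75),("BH",515,235,75),("wallR",500,528,65),("wallL",552,20,65)]:
    print("side",n,ray(D,130+u/4,200+v/4,z).round(1))
print("board tab",ray(S,258,230,75),"dish",ray(S,218,163,20),"drv ends",ray(S,385,164,13),ray(S,366,104,10))
E
```

```text
FO [550.2 254.4  75. ]
BO [601.9 259.2  75. ]
tab [574.5 271.5  75. ]
FH [574.3 167.2  75. ]
BH [627.5 173.5  75. ]
wallL [648.6  35.4  65. ]
wallR [605.5 317.   65. ]
drv [476.1 203.9  13. ]
side FO [564.8 230.8  75. ]
side BO [616.3 240.9  75. ]
side tab [589.3 247.2  75. ]
side FH [574.7 166.6  75. ]
side BH [625.8 176.1  75. ]
side wallR [596.2 314.6  65. ]
side wallL [644.   36.6  65. ]
board tab [624.98004811 -85.23456647  75.        ] dish [ 410.4653962  -155.76854364   20.        ] drv ends [466.53280179 207.10679761  13.        ] [280.32734366 205.80320294  10.        ]
```

The hinge ends agree between cameras but the tab end doesn't, so the flag may be partly raised. Triangulating.

Run:
```python
from h import *
S=pickle.load(open("scene.pkl","rb"));D=pickle.load(open("side.pkl","rb"))
P={"FO":(530,75,615,357),"BO":(578,178,498,358),"tab":(588,118,553,380),"FH":(335,152,625,235),"BH":(383,262,515,235),"wallL":(40,372,552,20),"wallR":(715,180,500,528)}
for n,(a,b,c,d) in P.items():
    r=[]
    for C,u,v in((S,315+a/5,160+b/5),(D,130+c/4,200+d/4)):
        p=ray(C,u,v,0);q=ray(C,u,v,100);r.append((p,(q-p)/np.linalg.norm(q-p)))
    A=np.c_[r[0][1],-r[1][1]];t=np.linalg.lstsq(A,r[1][0]-r[0][0],rcond=None)[0]
    x=r[0][0]+r[0][1]*t[0];y=r[1][0]+r[1][1]*t[1];print(n,((x+y)/2).round(1),"gap",np.linalg.norm(x-y).round(1))
```

```text
FO [562.7 244.7  96.9] gap 5.1
BO [612.5 251.6  93.6] gap 2.0
tab [586.6 261.   97.4] gap 5.7
FH [574.7 167.   75.6] gap 0.1
BH [626.3 174.4  72.5] gap 0.5
wallL [645.7  35.   61.7] gap 2.4
wallR [599.9 316.   61.2] gap 8.3
```

The flag stands ajar: its tab end is about 22 mm up (θ≈0.28). The pin is at about (600, 171, 73) and the tray yaw is about 9°. My plan is shut fingers, a 50° forward tilt, entry from the front under the flag's front edge, then an arc sweep. First comes the transit.

>>> {"op": "jog_arm", "data": {"travel": [[31,-42,0],[31,-42,0],[31,-42,0],[31,-42,0],[31,-42,0],[31,-42,0],[31,-42,0],[31,-42,0],[31,-42,0],[31,-42,0]], "rot": [[0,0,0],[0,0,0],[0,0,0],[0,0,0],[0,0,0],[0,0,0],[0,0,0],[0,0,0],[0,0,0],[0,0,4]], "fingers": 1, "newtons": 20}}

```text
t: 1.35
ee_pos: [331.3, -56.0, 231.1]
ee_rot: [3.132, 0.24, 0.0]
wrist_force: [0.7, -1.3, 0.0]
opening: 0.1
grasp_force: 0.0
```

>>> {"op": "jog_arm", "data": {"travel": [[32,-44,0],[32,-44,0],[32,-44,0],[32,-44,0],[32,-44,0],[32,-44,0],[0,0,0],[0,0,0],[0,0,0],[0,0,0]], "rot": [[0,0,0],[0,0,0],[0,0,0],[0,0,0],[0,10,0],[0,10,0],[0,10,0],[0,10,0],[0,10,0],[0,0,0]]}}

```text
t: 2.6
ee_pos: [478.3, 227.6, 234.6]
ee_rot: [-2.809, -0.215, -1.273]
wrist_force: [1.2, -0.3, -0.2]
opening: 0.1
grasp_force: 0.0
```

Run:
```python
from h import *
from bench import manip
import cv2
s=manip.read_state();print(s["t"],s["q"].round(2),s["ee_pos"].round(1));print(R.from_rotvec(s["ee_rot"]).as_matrix().round(3))
c=manip.read_camera("wrist");print({k:v for k,v in c.items() if k!="image"});cv2.imwrite("pics/w1.png",c["image"][:,:,::-1]);c["s"]=s;pickle.dump(c,open("w1.pkl","wb"))
```

```text
2.6 [ 0.57 -0.27 -1.15  2.29  0.61  0.25 -2.62] [478.3 227.6 234.6]
[[ 0.651  0.147  0.744]
 [ 0.106 -0.989  0.103]
 [ 0.751  0.012 -0.66 ]]
{'fovy': 58.68074407885899, 'cx': 314.38051928045354, 'cy': 201.73494888204735, 'mount': array([[-1.04554980e-03, -9.58586867e-01, -2.84798394e-01,
         7.13295567e+01],
       [ 9.99999199e-01, -1.20522947e-03,  3.85424154e-04,
         3.71240514e-01],
       [-7.12709950e-04, -2.84797763e-01,  9.58587360e-01,
        -1.42109695e+02],
       [ 0.00000000e+00,  0.00000000e+00,  0.00000000e+00,
         1.00000000e+00]])}
```

View pics/w1.png

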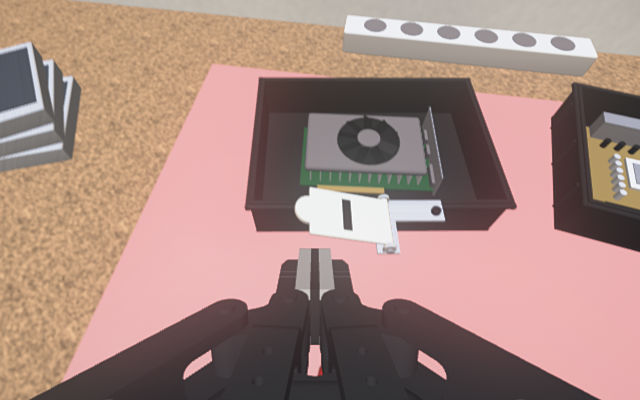

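The wrist view shows the flag ahead, tab end at (295,210), plate corners at (308,235) and (313,190), and hinge front at about (390,245). I'll check these against the model and plan the entry.

```bash
cat >> h.py <<'E'
pin=np.array([600.5,170.7,73]);yw=np.radians(9)
T=np.array([[np.cos(yw),-np.sin(yw),0],[np.sin(yw),np.cos(yw),0],[0,0,1]])
W=lambda p:pin+T@np.array(p,float)
L=lambda p:T.T@(np.array(p)-pin)
E
python3 - <<'E'
from h import *
c=pickle.load(open("w1.pkl","rb"));s=c["s"];f=200/np.tan(np.radians(c["fovy"]/2))
M=np.eye(4);M[:3,:3]=R.from_rotvec(s["ee_rot"]).as_matrix();M[:3,3]=s["ee_pos"];C=np.linalg.inv(M@c["mount"])
def pj(p):
    q=C[:3,:3]@p+C[:3,3];return (q[:2]/q[2]*f+[c["cx"],c["cy"]]).round(0)
for th in(0,.15,.28,.4):
    g=lambda x,r:W([x,r*np.cos(th)-2*np.sin(th),r*np.sin(th)+2*np.cos(th)])
    print(th,"tab",pj(g(0,94)),"FO",pj(g(-25,80)),"BO",pj(g(25,80)),"FH",pj(g(-25,4)),"ear",pj(W([-30,0,7])))
Rm=M[:3,:3];print("local now",L(s["ee_pos"]).round(1))
cur=s["ee_pos"]
for t in([-70,65,-17],[-15,65,-17]):
    w=W(t);print(w.round(1),(Rm.T@(w-cur)).round(1));cur=w
E
```

```text
0 tab [292. 220.] FO [306. 243.] BO [306. 199.] FH [386. 243.] ear [392. 245.]
0.15 tab [293. 213.] FO [307. 238.] BO [307. 192.] FH [386. 243.] ear [392. 245.]
0.28 tab [295. 207.] FO [310. 233.] BO [310. 187.] FH [387. 242.] ear [392. 245.]
0.4 tab [299. 200.] FO [314. 228.] BO [313. 181.] FH [387. 242.] ear [392. 245.]
local now [-111.8   75.3  161.6]
[521.2 223.9  56. ] [-106.7    7.8  149.4]
[575.5 232.6  56. ] [36.3 -0.5 41.3]
```

The model fits to within a few pixels (θ≈0.25). Descending in front of the flag.

>>> {"op": "jog_arm", "data": {"travel": [[-18,1,25],[-18,1,25],[-18,1,25],[-18,2,25],[-18,2,25],[-17,1,24],[0,0,0]], "rot": [[0,0,0],[0,0,0],[0,0,0],[0,0,0],[0,0,0],[0,0,0],[0,0,0]]}}

```text
t: 3.52
ee_pos: [477.4, 193.0, 169.4]
ee_rot: [-2.843, -0.237, -1.148]
wrist_force: [-0.1, 0.0, -1.0]
opening: -0.1
grasp_force: 0.0
```

Run:
```python
from h import *
from bench import manip
s=manip.read_state();print(s["t"],s["q"].round(2),L(s["ee_pos"]).round(1));Rm=R.from_rotvec(s["ee_rot"]).as_matrix();print(Rm.round(3),(T.T@Rm).round(3))
cur=L(s["ee_pos"])
for t in([-15,65,-17],):
    print((Rm.T@T@(np.array(t)-cur)).round(1))
```

```text
3.525 [ 0.73 -0.1  -1.27  2.37  1.14  0.2  -3.05] [-118.1   41.2   96.4]
[[ 0.71   0.167  0.684]
 [ 0.117 -0.986  0.119]
 [ 0.694 -0.004 -0.72 ]] [[ 0.72   0.011  0.694]
 [ 0.005 -1.     0.01 ]
 [ 0.694 -0.004 -0.72 ]]
[ -4.5 -22.2 153.4]
```

The forward tilt runs into joint limits (q3, q6, q7). I'll switch: untilt, yaw so that q7 sits near 0, then tilt sideways and come at the tab from its free end (+y side).

>>> {"op": "jog_arm", "data": {"travel": [[0,0,0],[0,0,0],[0,0,0],[0,0,-10],[0,0,-15],[0,0,-15],[0,0,-15],[0,0,0],[0,0,0],[0,0,0]], "rot": [[0,-9,0],[0,-9,0],[0,-9,0],[0,-9,0],[0,-9,0],[0,0,-10],[0,0,-10],[0,0,-10],[0,0,-10],[0,0,-10]]}}

```text
t: 4.78
ee_pos: [475.8, 181.6, 232.5]
ee_rot: [2.67, 1.487, 0.235]
wrist_force: [-0.1, 0.3, 0.1]
opening: 0.0
grasp_force: 0.0
```

```bash
cat > st.py <<'E'
from h import *
from bench import manip
s=manip.read_state();Rm=R.from_rotvec(s["ee_rot"]).as_matrix();cur=L(s["ee_pos"])
def show():
    print(round(s["t"],2),"q",s["q"].round(2),"F",s["wrist_force"].round(1),"local",cur.round(1));print((T.T@Rm).round(3))
def to(*t): return (Rm.T@T@(np.array(t)-cur)).round(1)
E
python3 -c "from st import *;show()"
```

```text
4.78 q [ 0.49  0.25 -1.11  1.74  0.35  1.15 -1.26] F [-0.1  0.3  0.1] local [-121.4   30.2  159.5]
[[ 0.645  0.745  0.17 ]
 [ 0.758 -0.652 -0.019]
 [ 0.096  0.141 -0.985]]
```

Run:
```python
from st import *
a=np.radians(42);z=np.array([0,-np.sin(a),-np.cos(a)]);x=np.array([0,np.cos(a),-np.sin(a)]);Rt=T@np.c_[x,np.cross(z,x),z]
print(np.degrees(R.from_matrix(Rm.T@Rt).as_rotvec()).round(1))
Rm=Rt
import st;st.Rm=Rt;print(st.to(-20,140,110),st.to(0,135,30))
```

```text
[ -5.6 -42.5 -42.5]
[114.7 101.4 -36.7] [164.5 121.4  26.1]
```

>>> {"op": "jog_arm", "data": {"travel": [[0,0,0],[0,0,0],[0,0,0],[0,0,0],[0,0,0],[0,0,0],[38,34,-12],[38,34,-12],[38,33,-12],[0,0,0]], "rot": [[-1,-7,-7],[-1,-7,-7],[-1,-7,-7],[-1,-7,-7],[-1,-7,-7],[-1,-7,-7],[0,0,0],[0,0,0],[0,0,0],[0,0,0]]}}

```text
t: 6.02
ee_pos: [559.7, 307.1, 180.0]
ee_rot: [1.645, 1.906, -0.618]
wrist_force: [-0.1, 0.7, 0.4]
opening: -0.1
grasp_force: 0.0
```

```bash
python3 -c "
from st import *
show()
print(to(0,135,80),to(0,135,0),to(0,120,0))"
```

```text
6.03 q [-0.51  0.95 -0.76  0.98  1.03  2.   -0.93] F [-0.1  0.7  0.4] local [-18.9 141.1 107. ]
[[ 0.01   1.    -0.001]
 [ 0.748 -0.008 -0.664]
 [-0.664  0.007 -0.748]]
[13.6 18.8 24.2] [66.7 18.3 84. ] [55.5 18.4 94. ]
```

The orientation came out as intended, but q6 is near its limit, so I'll ease the tilt to about 32° and place the tip beside the tab end.

>>> {"op": "jog_arm", "data": {"travel": [[0,0,0],[0,0,0],[12,18,18],[0,0,0]], "rot": [[0,5,0],[0,5,0],[0,0,0],[0,0,0]]}}

```text
t: 6.52
ee_pos: [578.7, 305.4, 162.5]
ee_rot: [1.753, 2.02, -0.487]
wrist_force: [-0.2, -1.0, -0.6]
opening: 0.0
grasp_force: 0.0
```

```bash
python3 -c "
from st import *
show()
print(to(0,125,5),to(0,115,5))"
```

```text
6.53 q [-0.39  0.92 -0.83  1.03  0.97  1.86 -0.92] F [-0.2 -1.  -0.6] local [ -0.5 136.5  89.5]
[[ 0.016  1.     0.002]
 [ 0.85  -0.013 -0.526]
 [-0.526  0.01  -0.851]]
[34.7 -0.2 77.9] [26.2 -0.1 83.2]
```

>>> {"op": "jog_arm", "data": {"travel": [[9,0,20],[9,0,20],[9,0,20],[8,0,18],[0,0,0],[0,0,0]], "rot": [[0,0,0],[0,0,0],[0,0,0],[0,0,0],[0,0,0],[0,0,0]]}}

```text
t: 7.28
ee_pos: [580.8, 297.1, 78.7]
ee_rot: [1.752, 2.023, -0.483]
wrist_force: [-0.2, 0.2, 0.0]
opening: -0.3
grasp_force: 0.0
```

```bash
cat > plan.py <<'E'
from st import *
show()
th=np.linspace(.25,np.pi,22);c,d=np.cos(th),np.sin(th)
z=np.array([-.526,-.851]);n=np.array([-.851,.526]) # d and flank normal (u,w)
C=11*n;out=[]
for t in th:
    e=np.array([np.cos(t),np.sin(t)]);k=np.array([np.sin(t),-np.cos(t)])
    f=np.clip((t-.9)/.9,0,1)
    r=94-19*f;off=C-8*(1-f)*z
    if t>2.6: r=75-10*0
    out.append(r*e+2*k-off)
out=np.array(out)
for t,o in zip(th,out): print(t.round(2),o.round(1))
p=cur.copy()
for o in out:
    w=np.array([0,*o]);print((Rm.T@T@(w-p)).round(1).tolist());p=w
E
python3 plan.py
```

```text
7.28 q [-0.36  0.99 -0.82  1.14  1.    1.74 -1.  ] F [-0.2  0.2  0. ] local [  0.3 127.9   5.7]
[[ 0.015  1.     0.004]
 [ 0.852 -0.01  -0.524]
 [-0.524  0.011 -0.852]]
0.25 [96.7  8.7]
0.39 [92.9 21.1]
0.53 [87.5 32.8]
0.66 [80.5 43.7]
0.8 [72.  53.5]
0.94 [62.  61.7]
1.08 [50.6 67.2]
1.21 [39.  70.9]
1.35 [27.6 72.8]
1.49 [16.5 73. ]
1.63 [ 6.1 71.5]
1.76 [-3.4 68.7]
1.9 [-13.2  65.8]
2.04 [-22.8  62. ]
2.18 [-31.8  57. ]
2.32 [-40.   50.7]
2.45 [-47.3  43.4]
2.59 [-53.5  35.2]
2.73 [-58.5  26.2]
2.87 [-62.3  16.5]
3.0 [-64.7   6.5]
3.14 [-65.6  -3.8]
[-28.2, 0.0, 13.8]
[-9.7, 0.2, -8.5]
[-10.8, 0.2, -7.1]
[-11.7, 0.2, -5.6]
[-12.3, 0.2, -3.9]
[-12.8, 0.2, -1.7]
[-12.6, 0.2, 1.2]
[-11.8, 0.2, 2.9]
[-10.7, 0.1, 4.4]
[-9.5, 0.1, 5.7]
[-8.1, 0.1, 6.7]
[-6.6, 0.1, 7.5]
[-6.8, 0.1, 7.5]
[-6.2, 0.1, 8.2]
[-5.0, 0.0, 9.0]
[-3.7, 0.0, 9.6]
[-2.4, -0.0, 10.0]
[-1.0, -0.0, 10.3]
[0.4, -0.1, 10.3]
[1.9, -0.1, 10.2]
[3.2, -0.1, 9.8]
[4.5, -0.1, 9.3]
```

>>> {"op": "jog_arm", "data": {"travel": [[-10,0,5],[-9,0,5],[-9,0,4],[-10,0,-8],[-11,0,-7],[-12,0,-6],[-12,0,-4],[-13,0,-2],[-13,0,1],[-12,0,3]], "rot": [[0,0,0],[0,0,0],[0,0,0],[0,0,0],[0,0,0],[0,0,0],[0,0,0],[0,0,0],[0,0,0],[0,0,0]]}}

```text
t: 8.52
ee_pos: [593.3, 206.9, 144.6]
ee_rot: [1.752, 2.022, -0.484]
wrist_force: [0.0, 0.6, -0.6]
opening: -0.2
grasp_force: 0.2
```

Run:
```python
from st import *
import cv2
show()
a=manip.read_camera("side")["image"][150:350,130:400,::-1];b=manip.read_camera("scene")["image"][100:300,290:520,::-1]
im=np.hstack([cv2.resize(np.ascontiguousarray(a),(400,296)),cv2.resize(np.ascontiguousarray(b),(340,296))]);cv2.imwrite("pics/m1.png",im)
```

```text
8.53 q [-0.19  0.84 -0.85  1.25  0.97  1.73 -0.9 ] F [ 0.   0.6 -0.6] local [-1.5 36.9 71.6]
[[ 0.015  1.     0.004]
 [ 0.851 -0.011 -0.524]
 [-0.524  0.011 -0.851]]
```

View pics/m1.png

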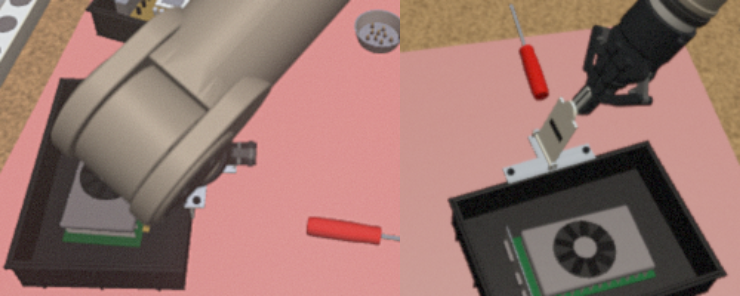

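In the scene view (right half) the flag stands nearly upright at about (555,130), with the fingertip on its tick side and the tray unmoved. Continuing the arc.

>>> {"op": "jog_arm", "data": {"travel": [[-11,0,4],[-10,0,6],[-8,0,7],[-7,0,7],[-7,0,8],[-6,0,8],[-5,0,9],[-4,0,9],[-2,0,10],[-1,0,10]], "rot": [[0,0,0],[0,0,0],[0,0,0],[0,0,0],[0,0,0],[0,0,0],[0,0,0],[0,0,0],[0,0,0],[0,0,0]]}}

```text
t: 9.88
ee_pos: [607.1, 115.5, 109.2]
ee_rot: [1.751, 2.023, -0.484]
wrist_force: [-0.0, 0.1, 0.7]
opening: 0.2
grasp_force: 0.1
```

Run:
```python
from st import *
show()
print(to(0,-58,26),to(0,-62,17),to(0,-64,11),to(0,-66,8))
```

```text
9.88 q [-0.02  0.81 -0.84  1.41  1.01  1.6  -0.86] F [-0.   0.1  0.7] local [ -2.1 -55.5  36.2]
[[ 0.015  1.     0.004]
 [ 0.851 -0.01  -0.524]
 [-0.524  0.011 -0.851]]
[ 3.3  2.  10. ] [ 4.6  2.  19.7] [ 6.   1.9 25.9] [ 5.9  1.9 29.5]
```

>>> {"op": "jog_arm", "data": {"travel": [[2,1,7],[1,1,7],[2,0,6],[1,0,5],[0,0,3],[0,0,0],[0,0,0]], "rot": [[0,0,0],[0,0,0],[0,0,0],[0,0,0],[0,0,0],[0,0,0],[0,0,0]]}}

```text
t: 10.75
ee_pos: [610.8, 107.0, 83.0]
ee_rot: [1.751, 2.023, -0.483]
wrist_force: [0.4, 1.0, -0.0]
opening: 0.2
grasp_force: 0.0
```

```bash
python3 -c "
from st import *
show()"
```

```text
10.75 q [-0.01  0.84 -0.83  1.43  1.03  1.56 -0.88] F [ 0.4  1.  -0. ] local [  0.2 -64.5  10. ]
[[ 0.015  1.     0.004]
 [ 0.852 -0.01  -0.524]
 [-0.524  0.011 -0.852]]
```

>>> {"op": "jog_arm", "data": {"travel": [[0.5,0,1],[0.5,0,1],[0.5,0,1],[0,0,0]], "rot": [[0,0,0],[0,0,0],[0,0,0],[0,0,0]]}}

```text
t: 11.25
ee_pos: [610.8, 106.7, 79.5]
ee_rot: [1.751, 2.023, -0.484]
wrist_force: [0.4, 0.6, 0.2]
opening: -0.1
grasp_force: 0.1
```

>>> {"op": "jog_arm", "data": {"travel": [[0.5,0,1],[0.5,0,1],[0,0,0],[0,0,0]], "rot": [[0,0,0],[0,0,0],[0,0,0],[0,0,0]]}}

```text
t: 11.75
ee_pos: [610.9, 106.7, 79.0]
ee_rot: [1.751, 2.021, -0.483]
wrist_force: [-2.1, 0.5, 7.7]
opening: 0.0
grasp_force: 3.4
```

The force rose to about 8 N, so the flag is on its stop. Lifting off vertically, then checking.

>>> {"op": "jog_arm", "data": {"travel": [[-1,0,-2],[-5,0,-8],[-10,0,-17],[-20,0,-34],[-20,0,-34],[-20,0,-34],[0,-50,0],[0,-50,0],[0,-50,0],[0,0,0]], "rot": [[0,0,0],[0,0,0],[0,0,0],[0,0,0],[0,0,0],[0,0,0],[0,0,0],[0,0,0],[0,0,0],[0,0,0]]}}

```text
t: 13.0
ee_pos: [457.1, 87.2, 226.7]
ee_rot: [1.744, 2.025, -0.486]
wrist_force: [0.6, -0.6, 0.4]
opening: -0.1
grasp_force: 0.0
```

Run:
```python
from st import *
import cv2
show()
a=manip.read_camera("side")["image"][150:350,130:400,::-1];b=manip.read_camera("scene")["image"][100:300,290:520,::-1]
im=np.hstack([cv2.resize(np.ascontiguousarray(a),(400,296)),cv2.resize(np.ascontiguousarray(b),(400,348))[:296]]);cv2.imwrite("pics/m2.png",im)
```

```text
13.0 q [ 0.14  0.44 -1.01  1.7   0.77  1.64 -0.86] F [ 0.6 -0.6  0.4] local [-154.7  -60.   153.7]
[[ 0.01   1.     0.006]
 [ 0.85  -0.005 -0.527]
 [-0.527  0.01  -0.85 ]]
```

View pics/m2.png

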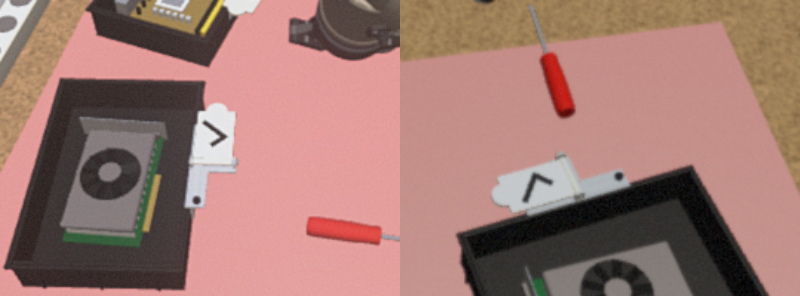

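Both views show the tick face up with the flag lying flat on its ledge (about (213,135) and (535,185)). The tray is unmoved and the arm is clear.

```bash
python3 -c "
from bench import manip
print(manip.hand_in())"
```

```text
the job is handed in; nothing more can be done
None
```

The graphics card's flag is flipped flat with the tick showing, its tray looks unmoved in the final pictures, the arm is clear, and the job is handed in; the hand-in returned no verdict.

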